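Square up the staple cartons with the ruler and shut the supply box

TASK

The five staple cartons stick out of the supply box, so its lid cannot shut. Pick up the ruler by its grip rib and use its long graduated edge, not the fingers, to push the whole row in square and level with the box's front edge (the ruler comes to rest on the ends of the box's side walls). Lay the ruler flat on the worktop clear of the box, fold the lid fully shut, and leave the glue stick, binder clip and eraser round the box where they are.

Things in the scene. Friction and masses are not known exactly. Their poses are not given: they have to be found in the camera images.
- supply_box: Low grey box fixed on the worktop, open to the robot: 236 mm wide (y), 84 deep (x); floor 3 mm, side walls 5 mm thick and 28 high. Origin on the worktop under the middle of the open front edge; x into the box, y left, z up. Front ends of side walls and floor lie at x = 0. Inside 226 wide, 80 deep: 20 mm stay empty behind flush cartons, the back wall is no stop.
- lid (a joint): Lid angle (rad): 0 shut, grows as it opens, limit 1.75, starts 1.2 to 1.5. Friction hinge: stays where left, needs about 1 N at its front edge all the way to shut. Clear panel, grey rim, 2.5 to 4 mm thick, 240 wide, 92 from hinge to front; its front lip hangs 17 mm below the hinge line when shut, 4 mm before the box's front edge, so a carton sticking out farther holds it up.
- lid_hinge (a point): Middle of the lid's hinge line, 86 mm behind the box's front edge and 31 mm above the worktop; the hinge runs along the box's y.
- lid_edge (a point): Middle of the lid's front edge, on its outer face, 92 mm from the hinge line. At lid angle a it is 92 mm * cos(a) in front of the hinge and 92 mm * sin(a) above it.
- ruler: Steel ruler lying flat at the robot's left: 300 mm long (y), 47 wide (x), 8 thick, about 160 g, with a black upright grip rib on top, 12 thick (x), 160 long (y), 8 to 36 mm above the underside. Origin on the underside below the rib's middle. x points to the straight graduated edge, 33 mm from the rib's centre line; plain rear edge 14 mm behind it. At first x points roughly to the robot's left.
- carton_1: Beige carton of staples, leftmost in the row, 60 mm long (its y), 34 mm wide (x), 19 mm high, about 60 g, origin at the centre of its underside. It lies loose on the box floor with its 60 mm length pointing into the box, sticking out over the front edge by 8 to 24 mm and a little askew. Flush, its origin is 30 mm behind the box's front edge.
- carton_2: Beige carton of staples, second from the left in the row, 60 mm long (its y), 34 mm wide (x), 19 mm high, about 60 g, origin at the centre of its underside. It lies loose on the box floor with its 60 mm length pointing into the box, sticking out over the front edge by 8 to 24 mm and a little askew. Flush, its origin is 30 mm behind the box's front edge.
- carton_3: Beige carton of staples, middle in the row, 60 mm long (its y), 34 mm wide (x), 19 mm high, about 60 g, origin at the centre of its underside. It lies loose on the box floor with its 60 mm length pointing into the box, sticking out over the front edge by 8 to 24 mm and a little askew. Flush, its origin is 30 mm behind the box's front edge.
- carton_4: Beige carton of staples, second from the right in the row, 60 mm long (its y), 34 mm wide (x), 19 mm high, about 60 g, origin at the centre of its underside. It lies loose on the box floor with its 60 mm length pointing into the box, sticking out over the front edge by 8 to 24 mm and a little askew. Flush, its origin is 30 mm behind the box's front edge.
- carton_5: Beige carton of staples, rightmost in the row, 60 mm long (its y), 34 mm wide (x), 19 mm high, about 60 g, origin at the centre of its underside. It lies loose on the box floor with its 60 mm length pointing into the box, sticking out over the front edge by 8 to 24 mm and a little askew. Flush, its origin is 30 mm behind the box's front edge.
- glue_stick: Standing glue stick, 24 mm across and 88 mm tall, beside the right end of the box; bystander. Origin at the centre of its underside.
- binder_clip: Black binder clip, 32 x 42 x 24 mm, beside the left end of the box; bystander. Origin at the centre of its underside.
- eraser: Eraser, 22 x 54 x 12 mm, on the worktop at the front right of the box; bystander. Origin at the centre of its underside.

How it is judged (in metres and radians):
On the way, in this order (a step that is already met when the one before it is completed fails the run):
1. the ruler is picked up off the worktop (contact force between the fingers and ruler above 1 N and height (world z) of ruler above 0.015 m), for 0.2 s.
2. all five cartons are square and level with the box's front edge, the ruler still held (x of carton_1 in the frame of supply_box between 0.0265 and 0.0335 m and z of each of carton_1, carton_2, carton_3, carton_4, carton_5 in the frame of supply_box below 0.007 m and angle between the y axis of each of carton_1, carton_2, carton_3, carton_4, carton_5 and the x axis of supply_box, either way round below 0.07 rad and angle between each of carton_1, carton_2, carton_3, carton_4, carton_5's own z axis and vertical below 0.08 rad and x of carton_2 in the frame of supply_box between 0.0265 and 0.0335 m and x of carton_3 in the frame of supply_box between 0.0265 and 0.0335 m and x of carton_4 in the frame of supply_box between 0.0265 and 0.0335 m and x of carton_5 in the frame of supply_box between 0.0265 and 0.0335 m and contact force between the fingers and ruler above 1 N), for 0.2 s.
3. the lid is shut over the squared row (x of carton_1 in the frame of supply_box between 0.0265 and 0.0335 m and z of each of carton_1, carton_2, carton_3, carton_4, carton_5 in the frame of supply_box below 0.007 m and angle between the y axis of each of carton_1, carton_2, carton_3, carton_4, carton_5 and the x axis of supply_box, either way round below 0.07 rad and angle between each of carton_1, carton_2, carton_3, carton_4, carton_5's own z axis and vertical below 0.08 rad and x of carton_2 in the frame of supply_box between 0.0265 and 0.0335 m and x of carton_3 in the frame of supply_box between 0.0265 and 0.0335 m and x of carton_4 in the frame of supply_box between 0.0265 and 0.0335 m and x of carton_5 in the frame of supply_box between 0.0265 and 0.0335 m and value of joint lid below 0.05 rad), for 0.2 s.
At the end, for the whole second after the job is handed in: All five cartons lie in the box with their fronts within 3.5 mm of its front edge and square to it within 4 degrees; the lid is shut (under 0.05 rad); the ruler is released, at rest flat on the worktop, touching neither box nor cartons (all of step 3 and height (world z) of ruler below 0.005 m and angle between ruler's own z axis and vertical below 0.05 rad and linear speed of ruler below 0.01 m/s and contact force between ruler and supply_box below 0.2 N and contact force between ruler and carton_1 below 0.2 N and contact force between ruler and carton_2 below 0.2 N and contact force between ruler and carton_3 below 0.2 N and contact force between ruler and carton_4 below 0.2 N and contact force between ruler and carton_5 below 0.2 N).
It fails at once if a carton is pushed with the fingers or the arm instead of the ruler (contact force between any of the fingers, the arm and carton_1 above 1 N or contact force between any of the fingers, the arm and carton_2 above 1 N or contact force between any of the fingers, the arm and carton_3 above 1 N or contact force between any of the fingers, the arm and carton_4 above 1 N or contact force between any of the fingers, the arm and carton_5 above 1 N).
It fails at once if the glue stick, the binder clip or the eraser is moved by more than 20 mm (distance of any of glue_stick, binder_clip, eraser from where it was at the start of the episode above 0.02 m).
It also fails if it takes over 61 s, if anything falls off the work surface, if the arm or the gripper's body presses on something with over 40 N, if the wrist force passes 120 N, or if a joint passes its speed limit or range.

ROBOT

A 6-joint arm with a two-finger parallel gripper is mounted at the origin on a cart in front of the work surface, level with it; the furniture and walls round the work are solid. World frame = base frame: x ahead of the robot, y to its left, z up, the work surface at z = 0. Lengths are in m, angles in degrees, forces in N, time in s.
With the tool pointing down it reaches from about 0.425 to 0.95 m from the base axis. Payload 3.5 kg.
Tool frame: the origin (TCP) lies on the centre line of the jaws, within the pads' length; the fingertips stand arm.tips_ahead ahead of it and the grasp point (between the pads) lies 11 mm behind it (arm.tips_ahead is the distance from the TCP to the fingertips, in m); z points along the fingers, y is the line along which they close (so a half turn about z gives the same grasp; the last joint's range is limited). The gripper opens to 85 mm and grips with 20 to 120 N. Pads are 22 mm wide; open, the fingers measure 114 mm over their backs; the gripper's body (76 mm by 85 mm) begins 54 mm behind the grasp point. The pads swing forward as they close: fully open they stand 13 mm farther back than shut.
Start: joints at [62.682, 16.404, 90.338, -0, 73.258, -8.594], TCP at [0.217, 0.639, 0.239] pointing down, gripper open.
Joint ranges: [-158.93, 158.93], [-51.34, 127.21], [12.03, 142.37], [-87.48, 267.48], [13.55, 161.25], [-162.69, 162.69]. Speed limits (degrees/s): [159.86, 159.86, 180, 180, 180, 180].

INTERFACE

Orientations are given as a 3x3 rotation matrix whose columns are the frame's x, y, z axes.
In Python, from bench import arm gives the robot as it stands.
- The arm moves only by the shell command python3 inch.py 'ROWS' [OPENING] [FORCE]. ROWS is a JSON list of rows, 1 to 10 of them, each written [[dx, dy, dz], turn]: dx, dy, dz in parts of the range, where 1.0 means 0.8 m, then a turn about the tool's z in normalised numbers (1 is 90 degrees); each row is the pose to reach, as a shift and turn from the pose commanded when the command began, along the tool's axes at that moment; what a row does not reach only later rows make up. A row lasts 1/10 s, in which the tool goes at most 0.05 m and 8.59 degrees, less where a joint would pass 70% of its speed; a pose out of reach is approached as far as the arm can. OPENING is the finger opening in m, set as the command begins (- or left out keeps the last). The fingers move at their own pace and stop on an object; FORCE is the grip in N (left out, the last holds). Time passes only in rows, so rows that do not move let the fingers close. It prints the time, the measured TCP pose, the force, the opening and the grip force at its end. Shift and turn numbers lie between -1 and 1, and a call with a number outside is refused. Input that does not fit is refused with a message, and nothing moves.
- arm.observe(): the state, without advancing time (a new reading comes with each control period).
- arm.capture(name): name is "scene" or "top" or "wrist"; returns a dict with "color" (420x560x3 uint8, red, green, blue), "camera_matrix" (3x3 intrinsics, pixels), "eye" and "attitude" of the camera in the world. Camera axes: x right, y up, looking along -z (the intrinsics and any distortion apply to the point x, -y, -z); pixel columns grow to the right and rows downward; lengths in m; the calibration is good to about 2 mm. A picture is of the moment at which its call begins. There is no depth.
- arm.hand_in(): hands the job in; it is judged then, once.
The state is a dict: "t": time; "qpos": joint angles; "qvel": joint speeds; "tau": joint torques, N m; "position": TCP position; "eef_rot": TCP orientation; "wrist_force": force on the tool from outside, world axes, zero at the start; "moment": the same for the moment, N m; "gripper_width": finger opening in m; "gripper_force": force on a finger pad.
Only numpy, scipy, OpenCV 4.12 (cv2) and the standard library are available. Lean on these libraries where they do the work, as an engineer would, in place of code of your own. Each camera call takes 0.05 s, during which the arm holds its last target. There are 200 camera calls.

## Working session

There is one attempt and no reset: what is moved stays moved. The work goes in short steps, Python scripts to look and compute and a shell command to move; the robot and the scene stay as the last step left them, time stands still between calls to the robot, and variables do not carry over. Pictures are saved under pics/ and viewed, at most 10 in all, crops included, and the job is handed in when it is done.

```bash
ls; mkdir -p pics; cat > h.py <<'E'
import numpy as np,cv2
from bench import arm
def ray(c,u,v):
    K=np.array(c["camera_matrix"]);d=np.linalg.inv(K)@[u,v,1]
    return np.array(c["attitude"])@[d[0],-d[1],-d[2]]
def onz(c,u,v,z):
    d=ray(c,u,v);e=np.array(c["eye"]);return e+d*(z-e[2])/d[2]
def proj(c,P):
    q=np.array(c["attitude"]).T@(np.array(P)-np.array(c["eye"]));q=np.array(c["camera_matrix"])@[q[0],-q[1],-q[2]];return q[:2]/q[2]
def save(c,n,crop=None,s=1):
    im=c["color"][:,:,::-1]
    if crop: im=im[crop[1]:crop[3],crop[0]:crop[2]]
    cv2.imwrite("pics/"+n,cv2.resize(im,None,fx=s,fy=s,interpolation=cv2.INTER_CUBIC))
E
python3 - <<'E'
from h import *
import pickle
cs={n:arm.capture(n) for n in("scene","top")}
pickle.dump(cs,open("c0.pkl","wb"))
for n,c in cs.items(): save(c,n+"0.png",s=1.4); print(n,c["eye"],c["attitude"],c["camera_matrix"],[k for k in c])
print(arm.tips_ahead, arm.observe())
E
```

```text
bench.py
inch.py
pics
scene [-0.23472653 -0.49106131  0.84768828] [[ 0.49120722  0.56043654 -0.66680309]
 [-0.87095346  0.32697524 -0.36677958]
 [ 0.01247143  0.76091923  0.64872674]] [[460.14504063   0.         275.18699004]
 [  0.         460.14504063 215.72479509]
 [  0.           0.           1.        ]] ['color', 'camera_matrix', 'eye', 'attitude']
top [ 0.37544078 -0.04965295  1.0475878 ] [[ 0.02155074  0.98585056 -0.1662355 ]
 [-0.99951371  0.01749719 -0.02581068]
 [-0.02253682  0.1667109   0.98574823]] [[419.67991641   0.         274.48139765]
 [  0.         419.67991641 204.50038398]
 [  0.           0.           1.        ]] ['color', 'camera_matrix', 'eye', 'attitude']
0.008 {'t': 0.1, 'qpos': array([ 6.26810930e+01,  1.64523575e+01,  9.04155411e+01, -5.74445261e-04,
        7.32589305e+01, -8.59368083e+00]), 'qvel': array([ 0.09208686, -0.099852  , -0.12483509, -0.02831242, -0.07520043,
       -0.02541143]), 'tau': array([ 7.17760813e-04, -4.07299483e+01, -2.93697453e+01, -1.28150759e-04,
        3.50305512e-03,  3.88616115e-06]), 'position': array([0.21638942, 0.63875566, 0.23802842]), 'eef_rot': array([[-9.47069795e-01,  3.21026148e-01, -1.00737810e-03],
       [ 3.21027568e-01,  9.47067799e-01, -1.97109993e-03],
       [ 3.21280741e-04, -2.19016535e-03, -9.99997550e-01]]), 'wrist_force': array([-0.12532043,  0.30930925,  0.83915198]), 'moment': array([-0.01571761,  0.03559885,  0.00158763]), 'gripper_force': 0.0, 'gripper_width': 0.08532803064374354}
```

View pics/top0.png

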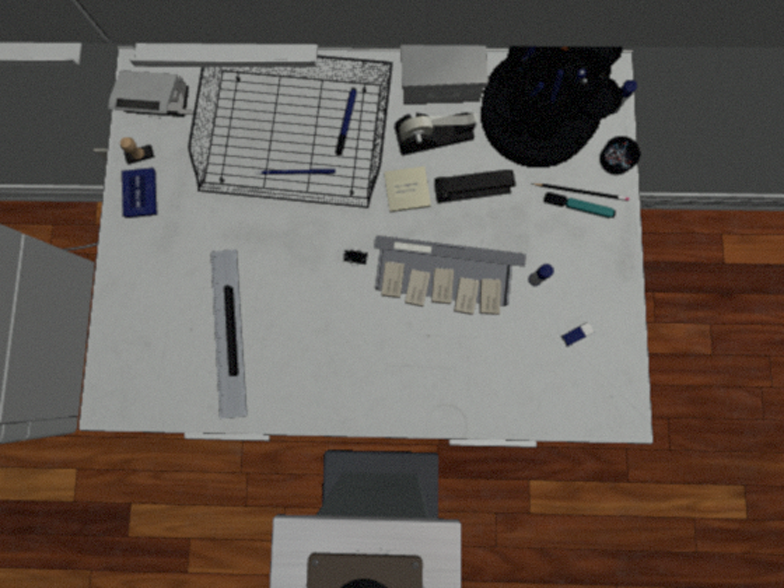

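View pics/scene0.png

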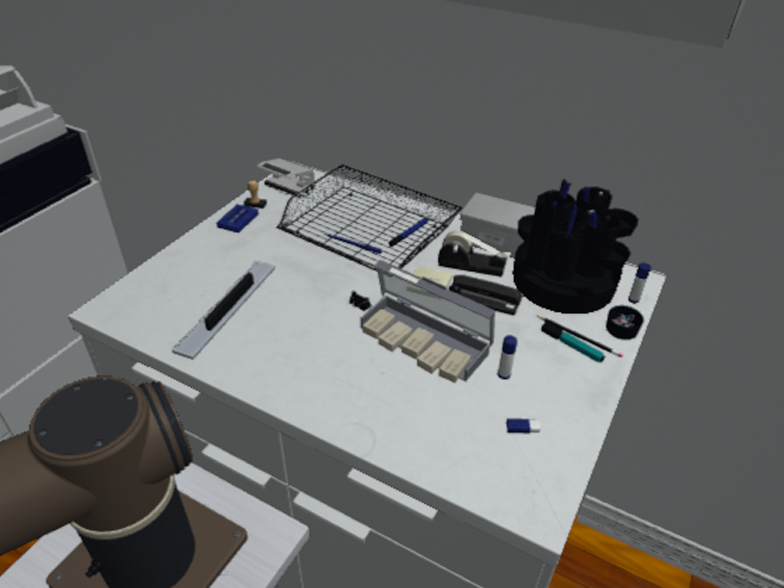

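The top view shows the ruler at the left (rib around px 231,330 of the 1.4x image), the box at (440,275) with five cartons, the clip at (355,256), glue stick at (543,271) and eraser at (578,334). The scene view agrees with this. Next I'll zoom in.

```bash
python3 - <<'E'
from h import *
import pickle
cs=pickle.load(open("c0.pkl","rb"))
save(cs["top"],"topbox.png",(235,160,405,255),4.7)
save(cs["scene"],"scbox.png",(240,170,380,280),5.5)
c=cs["top"]; g=cv2.cvtColor(c["color"],cv2.COLOR_RGB2GRAY)
print(g[200:290:12,145:182])
E
```

```text
[[153 155 150 155 152 144 116 112 127 125 124 130 127 130 129 130 124 133
  127 129 131 130 127 136 133 122 147 154 152 156 152 154 152 152 156 151
  154]
 [152 154 151 155 157 155 150 131 113 115 122 127 128 128 120  62  21  11
   20  20  13  45  98 128 130 125 126 150 156 157 156 159 155 156 158 156
  152]
 [155 152 154 154 152 151 150 127 121 116 124 127 129 127 123  95  42  17
   28  15  11  12  63 122 129 125 114 134 152 157 153 153 155 153 155 152
  156]
 [154 153 153 156 154 151 156 148 130 117 124 126 129 130 129 117  80  34
   16  21   6  18  25  65 118 128 120 108 146 157 154 156 154 154 152 151
  149]
 [152 153 153 151 155 156 155 156 151 134 121 123 127 127 126 127 115  63
   27  16  18  12  11  32  80 124 137 131 126 150 151 155 154 151 153 158
  159]
 [152 154 153 152 154 153 154 153 146 127 123 120 119 125 129 125 125  97
   50  15  24  20  12  11  47  99 126 128 119 127 147 157 154 157 154 156
  156]
 [150 154 154 152 153 152 153 155 150 148 126 105 115 125 130 130 127 126
  122 126 124 124 123 126 126 127 132 132 122 117 141 151 153 153 151 154
  155]
 [152 153 153 154 153 151 150 148 150 151 145 128 119 128 130 129 129 128
  119 124 129 125 123 127 126 129 130 129 134 125 115 143 156 153 155 156
  154]]
```

View pics/topbox.png

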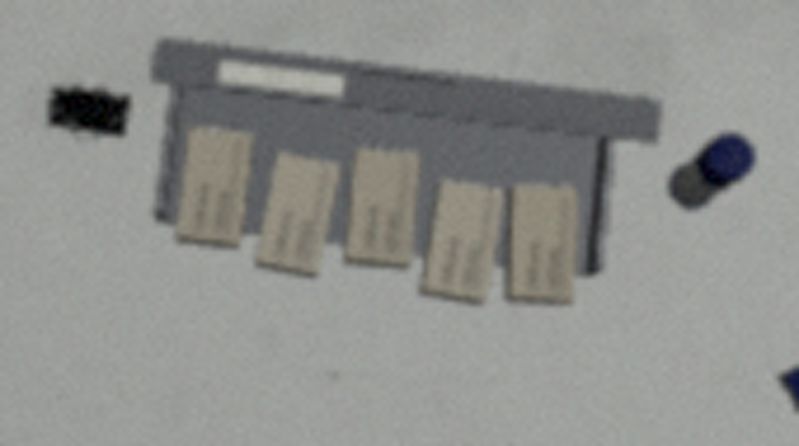

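View pics/scbox.png

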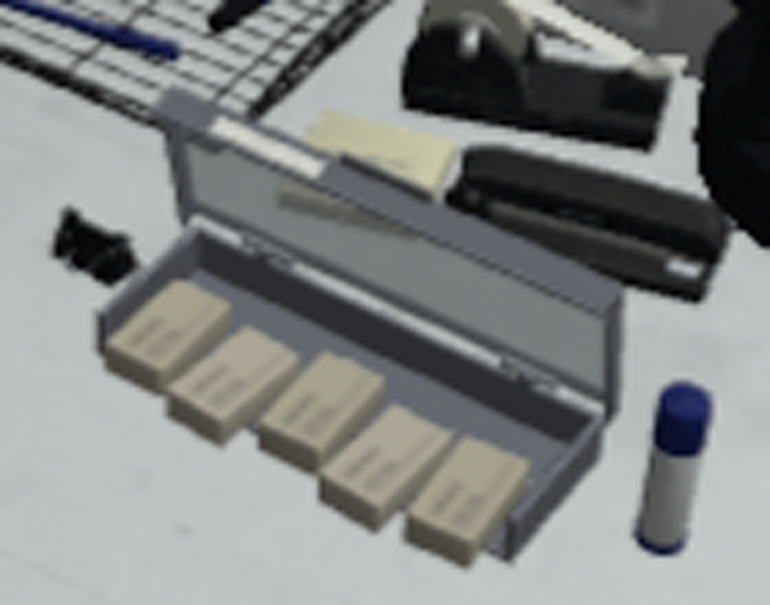

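```bash
python3 - <<'E'
from h import *
import pickle
cs=pickle.load(open("c0.pkl","rb")); t,s=cs["top"],cs["scene"]
def T(x,y,z): return onz(t,235+x/4.7-.4,160+y/4.7-.4,z)
def S(x,y,z): return onz(s,240+x/5.5-.4,170+y/5.5-.4,z)
np.set_printoptions(precision=4,suppress=True)
for nm,P in (("top z0",[T(157,221,0),T(600,273,0)]),("top z28",[T(157,221,.028),T(600,273,.028)]),("sc z0",[S(104,352,0),S(510,563,0)]),("sc z28",[S(99,314,.028),S(511,521,.028)])):
    d=P[0]-P[1];print(nm,P,np.linalg.norm(d),np.degrees(np.arctan2(-d[0],d[1])),(P[0]+P[1])/2)
# ruler
g=cv2.GaussianBlur(cv2.cvtColor(t["color"],cv2.COLOR_RGB2GRAY),(3,3),0)
for nm,th in(("ruler",140),("rib",62)):
    m=np.zeros_like(g);m[165:310,130:195]=(g[165:310,130:195]<th)*255
    cn=max(cv2.findContours(m,0,1)[0],key=cv2.contourArea)
    for z in ((.004,) if nm=="ruler" else (.03,.036)):
        W=np.array([onz(t,*p[0],z)[:2] for p in cn],np.float32)
        r=cv2.minAreaRect(W*1000);print(nm,z,r)
m=np.zeros_like(g)
E
```

```text
top z0 [array([ 0.5464, -0.0059,  0.    ]), array([ 0.5225, -0.243 ,  0.    ])] 0.23827712236980006 -5.750599132673471 [ 0.5344 -0.1245  0.    ]
top z28 [array([ 0.5418, -0.0071,  0.028 ]), array([ 0.5186, -0.2379,  0.028 ])] 0.2319084347764497 -5.75059913267345 [ 0.5302 -0.1225  0.028 ]
sc z0 [array([ 0.5486, -0.0094, -0.    ]), array([ 0.5203, -0.2406, -0.    ])] 0.2329398177532712 -6.975255137867828 [ 0.5345 -0.125  -0.    ]
sc z28 [array([ 0.5448, -0.0092,  0.028 ]), array([ 0.5188, -0.239 ,  0.028 ])] 0.2312219401498458 -6.472198436426916 [ 0.5318 -0.1241  0.028 ]
ruler 0.004 ((463.86114501953125, 256.3208923339844), (304.3994140625, 53.242027282714844), 7.075546741485596)
rib 0.03 ((465.4141845703125, 243.937744140625), (158.07908630371094, 15.013010025024414), 7.112631320953369)
rib 0.036 ((464.8838195800781, 242.20668029785156), (157.14700317382812, 14.924469947814941), 7.112614154815674)
```

```bash
cat >> h.py <<'E'
np.set_printoptions(precision=4,suppress=True)
def go(p,yaw=None):
    o=arm.observe();R=np.array(o["eef_rot"]);d=R.T@(np.array(p)-o["position"])
    a=np.degrees(np.arctan2(R[1,1],R[0,1]))
    print("pos",o["position"],"yaw",a,"shift",d,"turn",None if yaw is None else -(yaw-a), "t",o["t"],"F",o["wrist_force"])
E
python3 -c "
from h import *
go([.465,.245,.17],97.1)"
```

```text
pos [0.2164 0.6388 0.238 ] yaw 71.27496008015599 shift [-0.3619 -0.293   0.0686] turn -25.825039919844002 t 0.1 F [-0.1253  0.3093  0.8392]
```

The manual's scale: shifts go in shares of 0.8 m and turns go in shares of 90 degrees. Converting my numbers, -0.362 m / 0.8 = -0.4525, -0.326 m / 0.8 = -0.4075, -25.8 degrees / 90 = -0.2867.

```bash
python3 inch.py '[[[-0.045, -0.0363, 0], -0.0289], [[-0.09, -0.0738, 0], -0.0578], [[-0.1363, -0.11, 0], -0.0856], [[-0.1813, -0.1463, 0.0125], -0.1144], [[-0.2263, -0.1825, 0.025], -0.1433], [[-0.2713, -0.22, 0.0375], -0.1722], [[-0.3163, -0.2563, 0.05], -0.2], [[-0.3625, -0.2925, 0.0625], -0.2289], [[-0.4075, -0.33, 0.075], -0.2578], [[-0.4525, -0.3663, 0.0863], -0.2867]]' 0.085
python3 inch.py '[[[0, 0, 0], 0], [[0, 0, 0], 0], [[0, 0, 0], 0]]'
python3 - <<'E'
from h import *
go([.465,.245,.05],97.1)
c=arm.capture("wrist");save(c,"w1.png");print(c["eye"],c["attitude"])
for P in ([.465,.245,.036],[.385,.235,.036],[.545,.255,.036]): print(proj(c,P))
E
```

```text
t: 1.1
position: [0.4657, 0.2437, 0.1695]
eef_rot: [[-0.992, -0.125, -0.001], [-0.125, 0.992, -0.0], [0.001, -0.0, -1.0]]
wrist_force: [-0.1, 0.2, 0.0]
gripper_width: 0.0849
gripper_force: 0.0
t: 1.4
position: [0.4649, 0.2463, 0.1703]
eef_rot: [[-0.992, -0.124, -0.0], [-0.124, 0.992, 0.0], [0.0, 0.0, -1.0]]
wrist_force: [1.0, -0.0, -0.2]
gripper_width: 0.0848
gripper_force: 0.0
pos [0.4649 0.2463 0.1703] yaw 97.10153770920084 shift [ 0.0001 -0.0013  0.1203] turn 0.0015377092008463933 t 1.4 F [ 0.9783 -0.0081 -0.157 ]
[0.3947 0.2378 0.305 ] [[-0.1239 -0.9536 -0.2745]
 [ 0.9923 -0.1189 -0.0347]
 [ 0.0005 -0.2767  0.961 ]]
[276.5342 200.7863]
[276.338   97.2037]
[276.7013 288.9795]
```

View pics/w1.png

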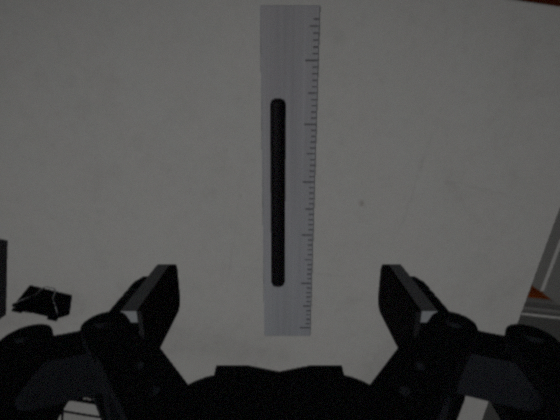

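The wrist view shows the rib at columns 271–285, rows 98–287, within 1 mm of the prediction. The graduations are on the right, as expected. I'll descend and grip.

To row units: 0.149 m / 0.8 = 0.1863, 0.02 m / 0.8 = 0.025.

```bash
python3 inch.py '[[[0, 0, 0.025], 0], [[0, 0, 0.0625], 0], [[0, 0, 0.1], 0], [[0, 0, 0.1313], 0], [[0, 0, 0.1563], 0], [[0, 0, 0.175], 0], [[0, 0, 0.1863], 0], [[0, 0, 0.1863], 0]]' 
python3 inch.py '[[[0, 0, 0], 0], [[0, 0, 0], 0], [[0, 0, 0], 0], [[0, 0, 0], 0], [[0, 0, 0], 0], [[0, 0, 0], 0], [[0, 0, 0], 0], [[0, 0, 0], 0]]' 0 90
python3 inch.py '[[[0, 0, -0.0125], 0], [[0, 0, -0.0375], 0], [[0, 0, -0.0625], 0], [[0, 0, -0.1], 0], [[0, 0, -0.1], 0], [[0, 0, -0.1], 0]]'
```

```text
t: 2.25
position: [0.4645, 0.246, 0.0204]
eef_rot: [[-0.992, -0.124, -0.002], [-0.124, 0.992, -0.001], [0.002, -0.0, -1.0]]
wrist_force: [0.6, -0.8, -0.7]
gripper_width: 0.0851
gripper_force: 0.0
t: 3.05
position: [0.466, 0.2457, 0.022]
eef_rot: [[-0.992, -0.123, 0.001], [-0.123, 0.992, 0.0], [-0.001, 0.0, -1.0]]
wrist_force: [-0.3, -0.9, 5.8]
gripper_width: 0.01
gripper_force: 89.3
t: 3.65
position: [0.4653, 0.2456, 0.1013]
eef_rot: [[-0.992, -0.123, 0.001], [-0.123, 0.992, 0.0], [-0.001, 0.0, -1.0]]
wrist_force: [-0.5, 0.2, -1.7]
gripper_width: 0.0101
gripper_force: 88.4
```

To row units: -0.27 m / 0.8 = -0.3375, -0.08 m / 0.8 = -0.1, 80 degrees / 90 = 0.8889.

```bash
python3 inch.py '[[[0, 0, 0], 0.0889], [[0.005, -0.025, 0], 0.1778], [[0.0125, -0.0563, 0], 0.2667], [[0.02, -0.1, 0], 0.3556], [[0.0275, -0.1375, 0], 0.4444], [[0.0375, -0.175, 0], 0.5333], [[0.045, -0.2125, 0], 0.6222], [[0.0525, -0.25, 0], 0.7111], [[0.06, -0.2938, 0], 0.8], [[0.0675, -0.3375, 0], 0.8889]]'
python3 -c "
from h import *
go([.4396,-.114,.1],-6.3)"
```

```text
t: 4.65
position: [0.4432, -0.0297, 0.0992]
eef_rot: [[-0.288, 0.957, -0.004], [0.957, 0.288, 0.001], [0.002, -0.003, -1.0]]
wrist_force: [0.6, 1.0, -1.4]
gripper_width: 0.0101
gripper_force: 88.4
pos [ 0.4432 -0.0297  0.0992] yaw 16.765577248565652 shift [-0.0796 -0.0278 -0.0009] turn 23.065577248565653 t 4.65 F [ 0.6319  0.9564 -1.4227]
```

To row units: -0.08 m / 0.8 = -0.1, -0.075 m / 0.8 = -0.0938, 23 degrees / 90 = 0.2556.

```bash
python3 inch.py '[[[-0.0313, -0.0113, 0], 0.0833], [[-0.0625, -0.0225, 0], 0.1667], [[-0.0938, -0.0325, 0], 0.2333], [[-0.1, -0.035, 0], 0.2556], [[-0.1, -0.035, 0], 0.2556], [[-0.1, -0.035, 0], 0.2556], [[-0.1, -0.035, 0], 0.2556]]'
python3 - <<'E'
from h import *
go([.4396,-.114,.1],-6.3)
import pickle
cs={n:arm.capture(n) for n in("scene","top","wrist")}
pickle.dump(cs,open("c1.pkl","wb"))
a=cs["top"]["color"][170:290,240:440];b=cs["wrist"]["color"]
save(dict(color=cv2.resize(b,None,fx=1.4,fy=1.4)),"w2.png")
E
```

```text
t: 5.35
position: [0.4414, -0.1125, 0.1007]
eef_rot: [[0.101, 0.995, -0.001], [0.995, -0.101, 0.001], [0.001, -0.001, -1.0]]
wrist_force: [-0.4, 0.4, -2.0]
gripper_width: 0.0104
gripper_force: 88.4
pos [ 0.4414 -0.1125  0.1007] yaw -5.805150224890692 shift [-0.0017 -0.0017  0.0007] turn 0.4948497751093077 t 5.35 F [-0.3658  0.4147 -2.0234]
```

View pics/w2.png

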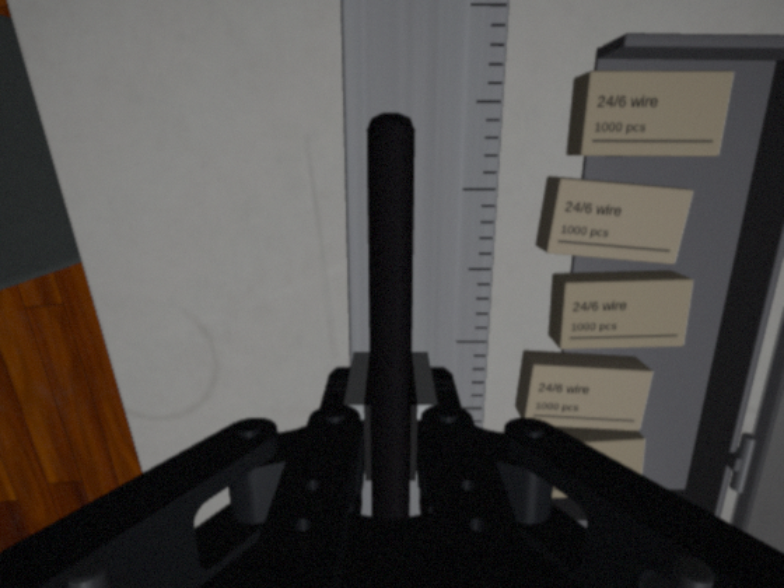

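The wrist view shows the rib held straight. The box floor's front edge is visible between cartons near (584,168) and (571,265), and carton 5 is at the top.

```bash
python3 - <<'E'
from h import *
import pickle
cs=pickle.load(open("c1.pkl","rb"));w=cs["wrist"]
g=cv2.cvtColor(w["color"],cv2.COLOR_RGB2GRAY)
f=lambda u,v,z:onz(w,u/1.4,v/1.4,z)
# floor edge: strongest dark step per row in gaps
pts=[]
for r in list(range(113,127))+list(range(184,195))+list(range(251,255)):
    lo,hi=390,440
    row=cv2.GaussianBlur(g,(3,3),0)[r,lo:hi].astype(float);d=np.diff(row);i=d.argmin()
    pts.append([lo+i+.5,r,d[i]]);
P=np.array(pts);
for p in P[::3]: print(p, onz(w,p[0],p[1],.003))
print("edge of ruler:", [f(508,5,.0865),f(484,410,.0865)])
o=arm.observe();R=o["eef_rot"];print("pred grad edge rel",o["position"]+R[:,1]*.033)
E
```

```text
[416.5 113.  -28. ] [ 0.5386 -0.053   0.003 ]
[415.5 116.  -29. ] [ 0.538  -0.0549  0.003 ]
[415.5 119.  -30. ] [ 0.538  -0.0568  0.003 ]
[415.5 122.  -28. ] [ 0.538  -0.0588  0.003 ]
[414.5 125.  -29. ] [ 0.5374 -0.0606  0.003 ]
[407.5 185.  -29. ] [ 0.5329 -0.1011  0.003 ]
[407.5 188.  -30. ] [ 0.5329 -0.1033  0.003 ]
[407.5 191.  -27. ] [ 0.5329 -0.1055  0.003 ]
[406.5 194.  -19. ] [ 0.5322 -0.1076  0.003 ]
[399.5 253.   -2. ] [ 0.5272 -0.1522  0.003 ]
edge of ruler: [array([ 0.485 , -0.0059,  0.0865]), array([ 0.4725, -0.1315,  0.0865])]
pred grad edge rel [ 0.4746 -0.1163  0.1012]
```

To row units: 0.0722 m / 0.8 = 0.0903, 0.065 m / 0.8 = 0.0813, 0.65 degrees / 90 = 0.0072.

```bash
python3 inch.py '[[[0, 0, 0.025], 0.0072], [[0, 0, 0.0563], 0.0072], [[0, 0, 0.0813], 0.0072], [[0, 0, 0.0903], 0.0072], [[0, 0, 0.0903], 0.0072], [[0, 0.0063, 0.0903], 0.0072], [[0, 0.0125, 0.0903], 0.0072], [[0, 0.0188, 0.0903], 0.0072], [[0, 0.025, 0.0903], 0.0072], [[0, 0.025, 0.0903], 0.0072]]'
python3 inch.py '[[[0, 0.0038, 0], 0], [[0, 0.0075, 0], 0], [[0, 0.0113, 0], 0], [[0, 0.015, 0], 0], [[0, 0.0188, 0], 0], [[0, 0.0225, 0], 0], [[0, 0.0263, 0], 0], [[0, 0.03, 0], 0], [[0, 0.0325, 0], 0], [[0, 0.0325, 0], 0]]'
```

```text
t: 6.5
position: [0.4629, -0.1162, 0.0298]
eef_rot: [[0.114, 0.993, 0.002], [0.993, -0.114, -0.001], [-0.001, 0.002, -1.0]]
wrist_force: [-0.2, -0.5, -2.0]
gripper_width: 0.01
gripper_force: 88.4
t: 7.5
position: [0.4879, -0.1188, 0.0292]
eef_rot: [[0.114, 0.993, 0.0], [0.993, -0.114, -0.0], [-0.0, 0.0, -1.0]]
wrist_force: [-0.0, 0.5, -1.5]
gripper_width: 0.0101
gripper_force: 88.3
```

To row units: 0.006 m / 0.8 = 0.0075, 0.004 m / 0.8 = 0.005.

```bash
python3 -c "
from h import *
go([.532,-.1245,.0285],-6.45)"; python3 inch.py '[[[0, 0.0025, 0], 0], [[0, 0.005, 0], 0], [[0, 0.0075, 0], 0], [[0, 0.0075, 0], 0]]'
```

```text
pos [ 0.4879 -0.1188  0.0292] yaw -6.567744707139798 shift [-0.0006  0.0444  0.0007] turn -0.11774470713979746 t 7.5 F [-0.0475  0.4524 -1.4559]
t: 7.9
position: [0.4937, -0.1194, 0.029]
eef_rot: [[0.114, 0.993, 0.0], [0.993, -0.114, 0.0], [0.0, 0.0, -1.0]]
wrist_force: [-0.9, 1.0, -1.9]
gripper_width: 0.0101
gripper_force: 88.3
```

To row units: 0.002 m / 0.8 = 0.0025, 0.001 m / 0.8 = 0.0013.

```bash
for i in 1; do python3 inch.py '[[[0, 0.0013, 0], 0], [[0, 0.0025, 0], 0], [[0, 0.0025, 0], 0]]' | grep -E "pos|wrist"; python3 inch.py '[[[0, 0.0013, 0], 0], [[0, 0.0013, 0], 0], [[0, 0.0013, 0], 0]]'| grep -E "pos|wrist"; python3 inch.py '[[[0, 0.0013, 0], 0], [[0, 0.0013, 0], 0], [[0, 0.0013, 0], 0]]'| grep -E "pos|wrist"; python3 inch.py '[[[0, 0.0013, 0], 0], [[0, 0.0013, 0], 0], [[0, 0.0013, 0], 0]]'| grep -E "pos|wrist"; done
```

```text
position: [0.4956, -0.1197, 0.029]
wrist_force: [-0.8, 0.6, -1.8]
position: [0.4966, -0.1198, 0.0291]
wrist_force: [-0.8, 0.2, -1.5]
position: [0.4976, -0.1199, 0.0291]
wrist_force: [-0.4, 0.5, -2.1]
position: [0.4986, -0.1201, 0.0292]
wrist_force: [-0.6, -0.0, -1.5]
```

To row units: 0.001 m / 0.8 = 0.0013.

```bash
p(){ grep -E "pos|wrist"; }; python3 inch.py '[[[0, 0.0013, 0], 0], [[0, 0.0013, 0], 0], [[0, 0.0013, 0], 0]]' | p; python3 inch.py '[[[0, 0.0013, 0], 0], [[0, 0.0013, 0], 0], [[0, 0.0013, 0], 0]]'| p; python3 - <<'E'
from h import *
o=arm.observe();print(o["moment"],o["wrist_force"])
c=arm.capture("wrist");save(c,"w3.png",s=1.4)
E
```

```text
position: [0.4993, -0.1202, 0.0291]
wrist_force: [-3.7, -0.6, -0.7]
position: [0.4995, -0.1201, 0.0289]
wrist_force: [-4.8, -0.3, 1.6]
[-0.0492  0.8834  0.1598] [-4.7895 -0.342   1.623 ]
```

View pics/w3.png

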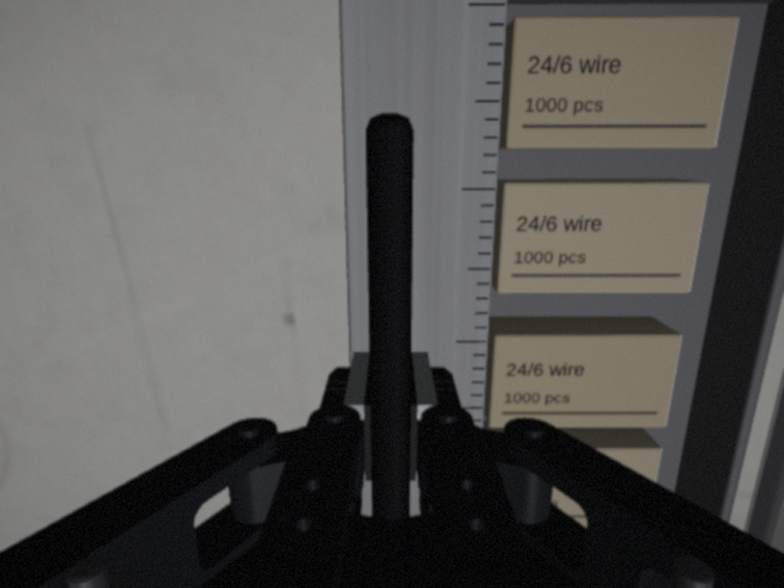

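The wrist view shows the ruler edge flat against carton fronts 1–4. I'll press a bit harder to seat both walls.

To row units: 0.002 m / 0.8 = 0.0025, 0.001 m / 0.8 = 0.0013.

```bash
python3 inch.py '[[[0, 0.0013, 0], 0], [[0, 0.0025, 0], 0], [[0, 0.0025, 0], 0], [[0, 0.0025, 0], 0]]'|grep -E "pos|rot|wrist"; python3 -c "
from h import *
o=arm.observe();print(o['moment'])
w=arm.capture('wrist')
f=lambda u,v:onz(w,u/1.4,v/1.4,.022)
go([0,0,0])
"
```

```text
position: [0.4996, -0.1199, 0.0283]
eef_rot: [[0.113, 0.994, -0.008], [0.994, -0.113, 0.002], [0.001, -0.008, -1.0]]
wrist_force: [-9.7, -1.1, 3.3]
[-0.1333  1.5646  0.1517]
pos [ 0.4997 -0.1199  0.0283] yaw -6.497570435619765 shift [ 0.0626 -0.5098  0.0325] turn None t 10.2 F [-9.5183 -0.7307  3.3039]
```

To row units: -0.06 m / 0.8 = -0.075, -0.022 m / 0.8 = -0.0275.

```bash
python3 inch.py '[[[0, -0.0025, 0], 0], [[0, -0.0063, 0], 0], [[0, -0.01, 0], 0], [[0, -0.0175, 0], 0], [[0, -0.0275, 0], 0], [[0, -0.04, 0], 0], [[0, -0.0525, 0], 0], [[0, -0.065, 0], 0], [[0, -0.0725, 0], 0], [[0, -0.075, 0], 0]]'|grep -E "pos|rot|wrist"; python3 inch.py '[[[0, -0.0025, 0], 0], [[0, -0.0025, 0.0038], 0], [[0, -0.0025, 0.0063], 0], [[0, -0.0025, 0.0075], 0], [[0, -0.0025, 0.0088], 0], [[0, -0.0025, 0.0088], 0]]'|grep -E "pos|rot|wrist"
python3 - <<'E'
from h import *
import pickle
cs={n:arm.capture(n) for n in("scene","top","wrist")}
pickle.dump(cs,open("c2.pkl","wb"))
save(cs["wrist"],"w4.png",s=1.4)
E
```

```text
position: [0.4419, -0.1134, 0.029]
eef_rot: [[0.115, 0.993, -0.0], [0.993, -0.115, 0.0], [0.0, -0.0, -1.0]]
wrist_force: [-1.0, -0.0, -1.7]
position: [0.441, -0.1134, 0.0221]
eef_rot: [[0.114, 0.993, -0.0], [0.993, -0.114, 0.0], [0.0, -0.0, -1.0]]
wrist_force: [-0.0, -1.0, -1.6]
```

View pics/w4.png

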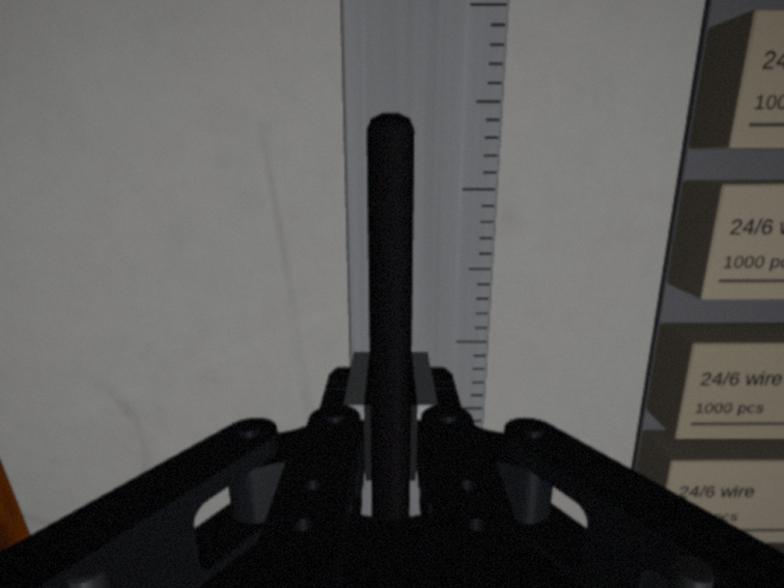

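Cartons 1–4 sit flush with the floor edge, which runs from (710,0) to (635,470). I'll release the ruler and rise.

To row units: -0.2 m / 0.8 = -0.25, -0.17 m / 0.8 = -0.2125.

```bash
python3 inch.py '[[[0, 0, 0], 0], [[0, 0, 0], 0], [[0, 0, 0], 0], [[0, 0, 0], 0], [[0, 0, 0], 0]]' .06|grep -E "pos|width|wrist"; python3 inch.py '[[[0, 0, -0.025], 0], [[0, 0, -0.0625], 0], [[0, 0, -0.1125], 0], [[0, 0, -0.1625], 0], [[0, 0, -0.2125], 0], [[0, 0, -0.25], 0], [[0, 0, -0.25], 0], [[0, 0, -0.25], 0]]' |grep -E "pos|width|wrist"
python3 - <<'E'
from h import *
import pickle
go([.6666,-.1392,.2221],-6.5)
cs={n:arm.capture(n) for n in("scene","top","wrist")}
pickle.dump(cs,open("c3.pkl","wb"))
a=cv2.resize(cs["scene"]["color"][170:290,240:390],None,fx=3.3,fy=3.3,interpolation=2)
b=cv2.resize(cs["wrist"]["color"],(396,300))
h=max(len(a),len(b));z=np.zeros((h,a.shape[1]+b.shape[1],3),np.uint8)[:, :]
z[:len(a),:a.shape[1]]=a;z[:len(b),a.shape[1]:]=b
save(dict(color=cv2.resize(z,None,fx=.89,fy=.89)),"m5.png")
E
```

```text
position: [0.4409, -0.1134, 0.0222]
wrist_force: [-0.0, 0.1, 0.5]
gripper_width: 0.06
position: [0.441, -0.1134, 0.2225]
wrist_force: [0.5, 0.9, -0.4]
gripper_width: 0.0602
pos [ 0.441  -0.1134  0.2225] yaw -6.572713037988137 shift [0.0002 0.2271 0.0007] turn -0.07271303798813733 t 13.25 F [ 0.4808  0.9076 -0.3569]
```

View pics/m5.png

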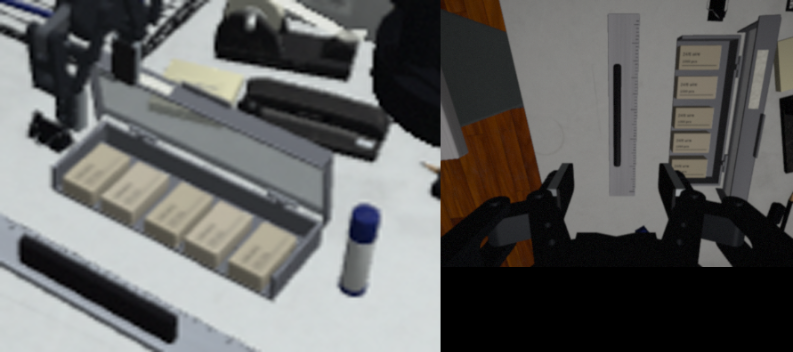

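The cartons are square and flush in both views, and the ruler is lying free in front. Now the lid: close the fingers, go behind it, then sweep it down.

To row units: 0.228 m / 0.8 = 0.285, 0.222 m / 0.8 = 0.2775.

```bash
python3 inch.py '[[[0, 0.025, 0], 0], [[0, 0.0563, 0], 0], [[0, 0.0938, 0], 0], [[0, 0.1375, 0], 0], [[0, 0.1813, 0], 0], [[0, 0.225, 0], 0], [[0, 0.2563, 0], 0], [[0, 0.2775, 0], 0], [[0, 0.285, 0], 0], [[0, 0.285, 0], 0]]' 0 40|grep -E "pos|width|wrist"; python3 inch.py '[[[0, 0, 0.025], 0], [[0, 0, 0.0625], 0], [[0, 0, 0.1], 0], [[0, 0, 0.125], 0], [[0, 0, 0.1288], 0], [[0, 0, 0.1288], 0]]' |grep -E "pos|width|wrist"
```

```text
position: [0.667, -0.1393, 0.22]
wrist_force: [0.4, 0.2, 0.7]
gripper_width: 0.0002
position: [0.6663, -0.1392, 0.1185]
wrist_force: [0.4, -0.2, 0.8]
gripper_width: 0.0001
```

To row units: -0.0884 m / 0.8 = -0.1105, -0.077 m / 0.8 = -0.0963.

```bash
python3 inch.py '[[[0, -0.0188, 0], 0], [[0, -0.0375, 0.0006], 0], [[0, -0.05, 0.0013], 0], [[0, -0.06, 0.0025], 0], [[0, -0.0688, 0.0046], 0], [[0, -0.0788, 0.0075], 0], [[0, -0.0875, 0.0119], 0], [[0, -0.0963, 0.0163], 0], [[0, -0.1038, 0.0233], 0], [[0, -0.1105, 0.0306], 0]]'|grep -E "pos|wrist"
```

```text
position: [0.579, -0.1293, 0.0941]
wrist_force: [-0.1, 0.3, 0.7]
```

```bash
python3 inch.py '[[[0, -0.005, 0.0088], 0], [[0, -0.0095, 0.0171], 0], [[0, -0.0125, 0.0263], 0], [[0, -0.015, 0.035], 0], [[0, -0.0166, 0.0438], 0], [[0, -0.0179, 0.0525], 0], [[0, -0.0188, 0.0575], 0], [[0, -0.0194, 0.0625], 0], [[0, -0.0196, 0.0663], 0], [[0, -0.0196, 0.0663], 0]]'|grep -E "pos|wrist"; python3 inch.py '[[[0, 0, 0.0013], 0], [[0, 0, 0.0025], 0], [[0, 0, 0.0038], 0], [[0, 0, 0.0038], 0]]' |grep -E "pos|wrist";python3 inch.py '[[[0, 0, 0.0013], 0], [[0, 0, 0.0013], 0], [[0, 0, 0.0013], 0]]' |grep -E "pos|wrist"
```

```text
position: [0.5642, -0.1277, 0.0418]
wrist_force: [-0.4, -0.4, 0.5]
position: [0.5645, -0.1277, 0.0414]
wrist_force: [-6.6, 2.3, 14.8]
position: [0.5645, -0.1277, 0.0413]
wrist_force: [-8.0, 3.1, 19.8]
```

To row units: -0.2 m / 0.8 = -0.25, -0.16 m / 0.8 = -0.2.

```bash
python3 inch.py '[[[0, 0, -0.0063], 0], [[0, 0, -0.0375], 0], [[0, 0, -0.0875], 0], [[0, 0, -0.1375], 0], [[0, 0, -0.2], 0], [[0, -0.0375, -0.25], 0], [[0, -0.0875, -0.25], 0], [[0, -0.1375, -0.25], 0], [[0, -0.1625, -0.25], 0], [[0, -0.1625, -0.25], 0]]' |grep -E "pos|wrist"
python3 - <<'E'
from h import *
import pickle
cs={n:arm.capture(n) for n in("scene","top","wrist")}
pickle.dump(cs,open("c4.pkl","wb"))
a=cv2.resize(cs["scene"]["color"][170:290,240:390],None,fx=3.3,fy=3.3,interpolation=2)
b=cv2.resize(cs["wrist"]["color"][:,:],(396,300))
z=np.zeros((400,a.shape[1]+396,3),np.uint8)
z[:len(a),:a.shape[1]]=a;z[:300,a.shape[1]:]=b
save(dict(color=cv2.resize(z,None,fx=.89,fy=.89)),"m6.png")
# predicted pixels of lid front corners when shut, scene
B=np.array([.5325,-.1237,0]);u=np.array([.9936,-.1132,0]);v=np.array([.1132,.9936,0])
for s in(1,-1):
  for z in(.031,.04,.014):
    p=proj(cs["scene"],B-.006*u+s*.12*v+[0,0,z]);print(s,z,p,(p-[240,170])*3.3*.89)
print(arm.observe()["t"])
E
```

```text
position: [0.433, -0.1122, 0.2373]
wrist_force: [0.3, 0.6, 0.2]
1 0.031 [254.9193 226.1859] [ 43.818  165.0179]
1 0.04 [254.8646 223.6517] [ 43.6574 157.575 ]
1 0.014 [255.0212 230.9074] [ 44.1173 178.8851]
-1 0.031 [332.8809 265.475 ] [272.7912 280.4102]
-1 0.04 [333.2297 262.9065] [273.8156 272.8665]
-1 0.014 [332.2319 270.2542] [270.885  294.4467]
18.85
```

View pics/m6.png

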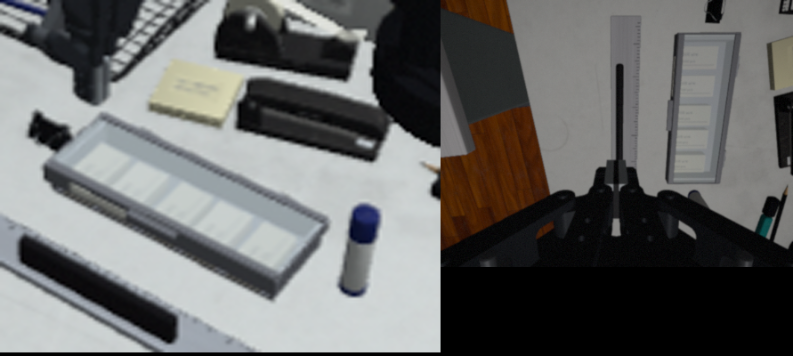

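The lid is shut: its front corners at (45,165) and (272,297) match the predicted closed position. The ruler lies flat and clear, and the glue stick and clip have not moved.

```bash
python3 -c "
from bench import arm
print(arm.hand_in())"
```

```text
the job is handed in; nothing more can be done
None
```

I handed the job in at about 19 s on the robot's clock: the ruler pushed the five cartons in flush and lies flat in front of the box, and the lid is shut. The hand-in printed no verdict; the glue stick and binder clip look unmoved in the last picture, and I did not re-check the eraser, but the arm and ruler stayed well clear of it.

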